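# Put the strap boxes away by height

### The job

Put the three kraft cardboard strap boxes away in the three hooded plywood pigeonholes, one in each, matched by height so that every box is under the lowest roof it fits beneath. Set each one flat, the way up it is now, lengthwise on the apron and slide it in under the roof to the back panel, so that its near end is left sticking out to pull, and let go. Do not tip the boxes over, and leave the tin, the jar and the screwdriver where they are.

Things in the scene. Friction and masses are not known exactly. Their poses are not given: they have to be found in the camera images.
- box_low: loose kraft cardboard strap box, the lowest of three: 110 long (its x) by 44 wide (its y) by 28 high, rigid, closed, about 80 g, blank paper label in the middle of its top. Origin: centre of its underside, z up. Both ends are alike. Starts flat on the bench (sizes in mm).
- box_mid: loose kraft cardboard strap box, the middle-height of three: 110 long (its x) by 44 wide (its y) by 46 high, rigid, closed, about 110 g, blank paper label in the middle of its top. Origin: centre of its underside, z up. Both ends are alike. Starts flat on the bench (sizes in mm).
- box_tall: loose kraft cardboard strap box, the tallest of three: 110 long (its x) by 44 wide (its y) by 64 high, rigid, closed, about 140 g, blank paper label in the middle of its top. Origin: centre of its underside, z up. Both ends are alike. Starts flat on the bench (sizes in mm).
- bay_low: fixed plywood pigeonhole, the lowest roof. Base board 120 (x) by 76 (y) by 5 thick; origin: centre of its underside, z up; +x inwards, open front to -x, towards the robot. Open apron x -60 to +2; behind it side walls (64 clear between), back panel's face at x +54, roof x +2 to +60, 6 thick, 36 clear above the base's top. Box pushed home: centre at x -1, y 0, half of it sticking out (sizes in mm).
- bay_mid: fixed plywood pigeonhole, the middle roof. Base board 120 (x) by 76 (y) by 5 thick; origin: centre of its underside, z up; +x inwards, open front to -x, towards the robot. Open apron x -60 to +2; behind it side walls (64 clear between), back panel's face at x +54, roof x +2 to +60, 6 thick, 54 clear above the base's top. Box pushed home: centre at x -1, y 0, half of it sticking out (sizes in mm).
- bay_tall: fixed plywood pigeonhole, the highest roof. Base board 120 (x) by 76 (y) by 5 thick; origin: centre of its underside, z up; +x inwards, open front to -x, towards the robot. Open apron x -60 to +2; behind it side walls (64 clear between), back panel's face at x +54, roof x +2 to +60, 6 thick, 72 clear above the base's top. Box pushed home: centre at x -1, y 0, half of it sticking out (sizes in mm).
- tin: bystander: round flat aluminium tin, 60 diameter, 22 high, loose; origin centre of its underside (sizes in mm).
- jar: bystander: amber glass jar with steel lid, 68 diameter, 95 high, loose; origin centre of its underside (sizes in mm).
- driver: bystander: screwdriver with wooden handle, 160 long, lying on the bench across the robot's view; loose; origin on its underside, x along its length (sizes in mm).
Mind the look-alikes: they are no part of the job. What is shaped like the box_tall but purple is not meant.

How it is judged:
At the end, for the whole second after the job is handed in: Each box lies in the pigeonhole of its own height rank: within 13 mm of home along the pigeonhole (far end at most 13 mm from the back panel) and 13 mm of the middle sideways, flat on the base board, lengthwise within 0.2 rad, let go and at rest; tin, jar and screwdriver not moved over 20 mm (x of box_low in the frame of bay_low between -0.014 and 0.008 m and y of box_low in the frame of bay_low between -0.013 and 0.013 m and z of box_low in the frame of bay_low between 0.001 and 0.01 m and angle between the x axis of box_low and the x axis of bay_low, either way round below 0.2 rad and angle between each of box_low, box_mid, box_tall's own z axis and vertical below 0.08 rad and linear speed of each of box_low, box_mid, box_tall below 0.02 m/s and x of box_mid in the frame of bay_mid between -0.014 and 0.008 m and y of box_mid in the frame of bay_mid between -0.013 and 0.013 m and z of box_mid in the frame of bay_mid between 0.001 and 0.01 m and angle between the x axis of box_mid and the x axis of bay_mid, either way round below 0.2 rad and x of box_tall in the frame of bay_tall between -0.014 and 0.008 m and y of box_tall in the frame of bay_tall between -0.013 and 0.013 m and z of box_tall in the frame of bay_tall between 0.001 and 0.01 m and angle between the x axis of box_tall and the x axis of bay_tall, either way round below 0.2 rad); the robot touches nothing.
It fails at once if the tin is moved more than 20 mm (distance of tin from where it was at the start of the episode above 0.02 m).
It fails at once if the jar is moved more than 20 mm (distance of jar from where it was at the start of the episode above 0.02 m).
It fails at once if the screwdriver is moved more than 20 mm (distance of driver from where it was at the start of the episode above 0.02 m).
It fails at once if a strap box is tipped over (angle between any of box_low, box_mid, box_tall's own z axis and vertical above 0.6 rad).
It also fails if it takes over 106 s, if anything falls off the work surface, if the arm or the gripper's body presses on something with over 40 N, if the wrist force passes 120 N, or if a joint passes its speed limit or range.

### The arm

A 6-joint arm with a two-finger parallel gripper is mounted at the origin on the work surface. World frame = base frame: x ahead of the robot, y to its left, z up, the work surface at z = 0. Lengths are in m, angles in rad, forces in N, time in s.
With the tool pointing down it reaches from about 0.275 to 0.775 m from the base axis. Payload 14.6 kg.
Tool frame: the origin (TCP) lies midway between the tips of the shut fingers; the grasp point (between the pads) lies 19 mm behind it; z points along the fingers, y is the line along which they close (so a half turn about z gives the same grasp; the last joint's range is limited). The gripper opens to 85 mm and grips with 20 to 120 N. Pads are 22 mm wide; open, the fingers measure 114 mm over their backs; the gripper's body (76 mm by 85 mm) begins 54 mm behind the grasp point. The pads swing forward as they close: fully open they stand 13 mm farther back than shut.
Start: joints at [1.053, 0.263, -0.048, 1.259, 0, 1.415], TCP at [0.186, 0.491, 0.231] pointing down, gripper open.
Joint ranges: [-2.65, 2.65], [-0.89, 1.7], [-1.18, 1.37], [-2.13, 2.11], [-1.35, 1.29], [-3.14, 3.14]. Speed limits (rad/s): [1.89, 1.89, 2.57, 2.79, 3.14, 3.14].

### API

Orientations are given as a rotation vector (axis times angle).
In Python, from plant import status, eyes, env gives the robot as it stands. The module is installed in compiled form; this text tells all that it offers.
- The arm moves only by the shell command python3 -m jog 'ROWS' [FORCE]. ROWS is a JSON object of lists of equal length, an entry for each row: "delta_pos": the shift along the tool's x, y, z in units of 0.4 m (1.0 is 0.4 m), a list of three; "rotation": the turn, a rotation vector about the tool's x, y, z in units of 360 degrees (1.0 is 360 degrees), a list of three; "claw": the finger opening in mm, from 0 to 85.4. A call has 1 to 8 rows; each row is the pose to reach, as a shift and turn from the pose commanded when the call began, along the tool's axes at that moment, turning the shorter way round; what a row does not reach only later rows make up. A row lasts 1/8 s, in which the tool goes at most 62.5 mm and 10.7 degrees, less where a joint would pass 70% of its speed; a pose out of reach is approached as far as the arm can. A call with a number of a shift or a turn outside -1 to 1 is refused whole. A call with a gripper value outside its range is refused whole. The fingers move at their own pace and stop on an object; FORCE is the grip in N (left out, the last holds). Time passes only in rows, so rows that repeat a pose let the fingers close. It gives the time, the measured TCP pose, the force, the opening and the grip force at its end, in the units of the state.
- status.get_state(): the state, without advancing time (a new reading comes with each control period).
- eyes.grab_frame(name): name is "scene" or "top"; returns the picture (420x560x3 uint8, red, green, blue); there is no depth.
- eyes.camera_info(name): a dict with "fx", "fy", "cx", "cy" (pixels), "position" and "orientation" of the camera in the world. Camera axes: x right, y up, looking along -z (the intrinsics and any distortion apply to the point x, -y, -z); pixel columns grow to the right and rows downward; lengths in m; the calibration is good to about 2 mm. A picture is of the moment at which its call begins. camera_info takes no time and is no camera call.
- env.job_done(): hands the job in; it is judged then, once.
The state is a dict: "time": time; "joint_positions": joint angles; "joint_velocities": joint speeds; "joint_efforts": joint torques, N m; "tool_pos": TCP position; "ee_rot": TCP orientation; "force": force on the tool from outside, world axes, zero at the start; "torque": the same for the moment, N m; "gripper_width": finger opening in m; "grip_force": force on a finger pad.
Only numpy, scipy, OpenCV 4.12 (cv2) and the standard library are available. Lean on these libraries where they do the work, as an engineer would, in place of code of your own. Each camera call takes 0.05 s, during which the arm holds its last target. There are 200 camera calls.

## Working session

There is one attempt and no reset: what is moved stays moved. The work goes in short steps, Python scripts to look and compute and a shell command to move; the robot and the scene stay as the last step left them, time stands still between calls to the robot, and variables do not carry over. Pictures are saved under pics/ and viewed, at most 14 in all, crops included, and the job is handed in when it is done.

```bash
mkdir -p pics; python3 - <<'E'
from plant import status, eyes, env
import cv2
s=status.get_state();print({k:s[k] for k in('time','tool_pos','ee_rot','gripper_width')})
for n in('scene','top'):
    f=eyes.grab_frame(n);cv2.imwrite(f'pics/{n}0.png',f[:,:,::-1]);print(n,eyes.camera_info(n))
E
```

```text
{'time': 0.0, 'tool_pos': array([0.18618124, 0.49056793, 0.23082071]), 'ee_rot': array([-5.66727053e-01, -3.08971565e+00,  1.61141397e-03]), 'gripper_width': 0.08529587902038517}
scene {'fx': 523.8294577682605, 'fy': 523.8294577682605, 'cx': 280.09129600334234, 'cy': 206.46805929355256, 'position': array([1.44335174, 0.04986608, 1.04022312]), 'orientation': array([0.55007977, 0.57451107, 1.59425556])}
top {'fx': 407.56521821226346, 'fy': 407.56521821226346, 'cx': 278.22238756282627, 'cy': 209.0904944315351, 'position': array([0.33959267, 0.00681786, 1.05993972]), 'orientation': array([ 0.17120818, -0.18169159, -1.66124947])}
```

View pics/scene0.png

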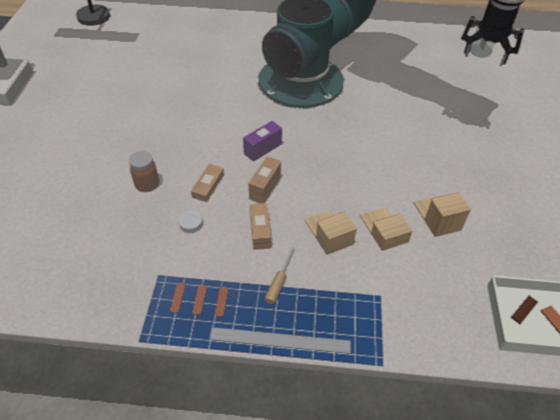

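View pics/top0.png

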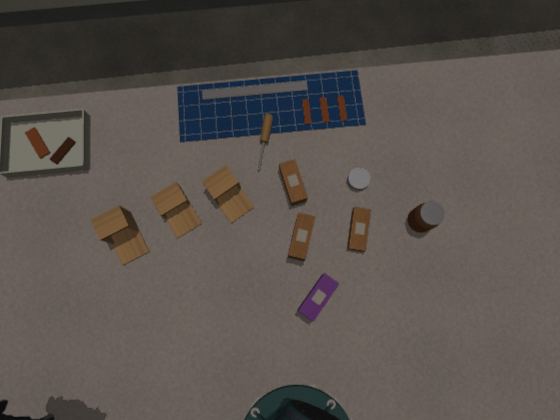

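The top view shows kraft boxes at about (293,182), (302,237) and (360,229), and in the scene view at (260,225), (265,178) and (208,181). What could be taken for them:
- the purple look-alike at top (318,298) / scene (262,140), which is not meant
- the orange bars on the mat at top (307..343,108)
- the bars in the tray at top (37,143)

The bays are at top (120,235), (177,210) and (228,193). Next I'll take close crops.

```bash
cat > crop.py <<'E'
import cv2,numpy as np
def crop(src,dst,x0,y0,x1,y1,k,g=1.0):
    f=cv2.imread(src)[y0:y1,x0:x1]
    f=cv2.resize(f,None,fx=k,fy=k,interpolation=cv2.INTER_CUBIC)
    f=np.clip(f*g,0,255).astype('uint8')
    for x in range(-(-x0//10)*10,x1,10):
        cv2.line(f,(int((x-x0+.5)*k),0),(int((x-x0+.5)*k),6),(255,255,0),1)
        cv2.putText(f,str(x),(int((x-x0+.5)*k)-10,16),0,.35,(255,255,0),1)
    for y in range(-(-y0//10)*10,y1,10):
        cv2.line(f,(0,int((y-y0+.5)*k)),(6,int((y-y0+.5)*k)),(255,255,0),1)
        cv2.putText(f,str(y),(8,int((y-y0+.5)*k)+4),0,.35,(255,255,0),1)
    cv2.imwrite(dst,f)
E
python3 - <<'E'
from crop import crop
crop('pics/top0.png','pics/tb.png',270,150,385,265,5.2,1.7)
crop('pics/top0.png','pics/tp.png',85,155,260,270,4.5,1.7)
crop('pics/scene0.png','pics/sb.png',185,145,295,255,5.4,1.3)
crop('pics/scene0.png','pics/sp.png',300,185,475,255,4.5,1.3)
E
```

```text
(no output)
```

View pics/tb.png

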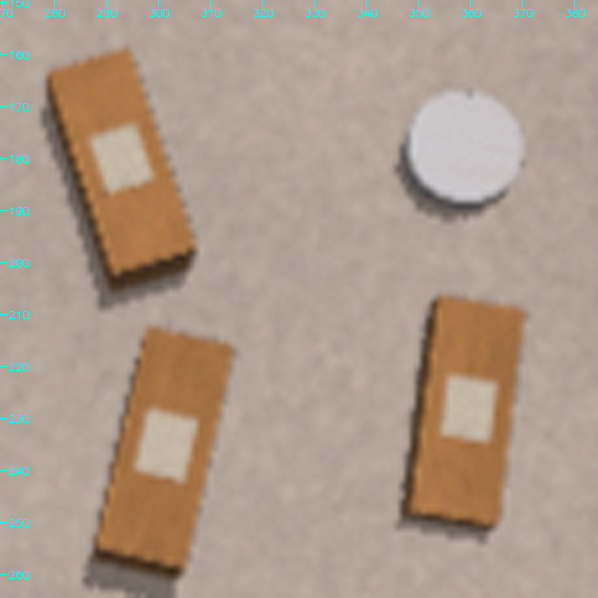

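View pics/tp.png

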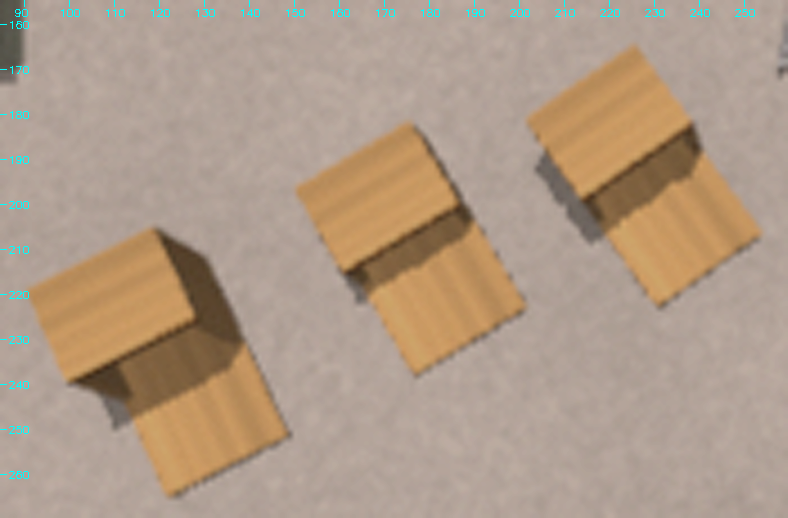

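View pics/sb.png

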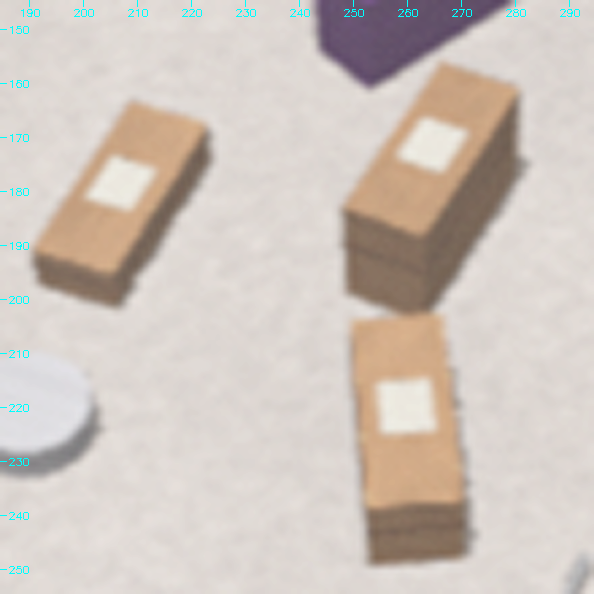

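View pics/sp.png

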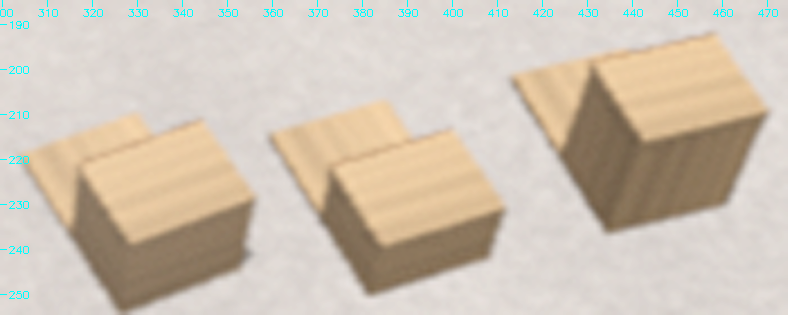

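The crops show low at top (360,229), tall at (302,237) and mid at (293,182), judging by side-wall height in the scene view. The purple box is excluded. Bays in the top view from left to right are tall (120,235), low (177,210) and mid (228,193). I'll triangulate the face corners I read off.

```bash
cat > geo.py <<'E'
import numpy as np
from scipy.spatial.transform import Rotation as R
from plant import eyes
def ray(n,uv):
    c=eyes.camera_info(n);d=np.array([(uv[0]-c['cx'])/c['fx'],-(uv[1]-c['cy'])/c['fy'],-1])
    d=R.from_rotvec(c['orientation']).apply(d);return np.array(c['position']),d/np.linalg.norm(d)
def tri(a,b):
    (p,d),(q,e)=ray('top',a),ray('scene',b)
    s=np.linalg.lstsq(np.c_[d,-e],q-p,rcond=None)[0]
    x,y=p+s[0]*d,q+s[1]*e;return (x+y)/2,np.linalg.norm(x-y)
def plane(n,uv,z):
    p,d=ray(n,uv);return p+d*(z-p[2])/d[2]
E
cat > meas.py <<'E'
from geo import *
np.set_printoptions(precision=4,suppress=True)
px=lambda x0,y0,k:lambda p:(x0+p[0]/k-.5,y0+p[1]/k-.5)
tb,tp,sb,sp=px(270,150,5.2),px(85,155,4.5),px(185,145,5.4),px(300,185,4.5)
# corners: +x+y,+x-y,-x-y,-x+y
B={'mid':([(50,72),(128,48),(195,250),(113,278)],[(466,499),(364,507),(353,321),(441,315)]),
'tall':([(147,327),(235,347),(180,573),(97,550)],[(423,236),(344,208),(443,62),(519,90)]),
'low':([(437,296),(523,310),(497,524),(408,515)],[(112,273),(34,250),(132,100),(208,125)])}
P={'tall':([(32,286),(155,228),(195,320),(70,381)],[(768,112),(642,142),(595,65),(715,33)],[(288,435),(172,496)]),
'low':([(297,188),(412,123),(460,205),(345,271)],[(504,208),(384,246),(332,165),(451,130)],[(525,308),(415,375)]),
'mid':([(528,118),(635,46),(692,125),(583,198)],[(254,197),(130,243),(78,163),(203,121)],[(760,233),(660,305)])}
def show(k,A,Bs,f,g):
    T=[tri(f(a),g(b)) for a,b in zip(A,Bs)];C=np.array([t[0] for t in T])
    d=C[0]+C[1]-C[2]-C[3];w=C[0]+C[3]-C[1]-C[2]
    print(k,'c',C.mean(0),'z',C[:,2],'gap',max(t[1] for t in T).round(4),'L',(np.linalg.norm(d)/2).round(4),'W',(np.linalg.norm(w)/2).round(4),'yawL',np.arctan2(d[1],d[0]).round(3),'yawW',np.arctan2(-w[0],w[1]).round(3))
    return C,d
for k,(a,b) in B.items(): show('box '+k,a,b,tb,sb)
for k,(a,b,fr) in P.items():
    C,d=show('roof '+k,a,b,tp,sp)
    F=np.array([plane('top',tp(x),.005) for x in fr]);back=C[:2].mean(0)[:2];fm=F.mean(0)[:2]
    v=back-fm
    print('   front',F[:,:2].tolist(),'W',np.linalg.norm(F[0]-F[1]).round(4),'len',np.linalg.norm(v).round(4),'yaw',np.arctan2(v[1],v[0]).round(3),'origin',(back+fm)/2)
for n,uv,z in[('tin',(359,178),.022),('jar',(431,212),.095),('drv',(267,115),.015),('drv',(260,170),.005)]:print(n,plane('top',uv,z))
E
python3 meas.py
```

```text
box mid c [ 0.6401 -0.0569  0.0441] z [0.0453 0.045  0.0439 0.0421] gap 0.0031 L 0.1102 W 0.0427 yawL 0.194 yawW 0.222
box tall c [ 0.4914 -0.0614  0.0613] z [0.0622 0.062  0.0609 0.0602] gap 0.0022 L 0.1106 W 0.0418 yawL -0.332 yawW -0.348
box low c [ 0.5009 -0.2142  0.0266] z [0.0275 0.0268 0.0283 0.024 ] gap 0.0022 L 0.1098 W 0.0423 yawL -0.263 yawW -0.244
roof tall c [0.5683 0.4037 0.0806] z [0.0817 0.0796 0.0787 0.0825] gap 0.0015 L 0.0579 W 0.0727 yawL 0.366 yawW 0.382
   front [[0.4983748621743558, 0.33422375396231035], [0.46980245625835904, 0.4014252194961132]] W 0.073 len 0.1205 yaw 0.394 origin [0.5397 0.391 ]
roof low c [0.6241 0.2663 0.0452] z [0.045  0.0443 0.0455 0.0458] gap 0.0009 L 0.0578 W 0.0737 yawL 0.465 yawW 0.454
   front [[0.5594362349874831, 0.19384885000414967], [0.526140062251302, 0.2597223357923496]] W 0.0738 len 0.1193 yaw 0.455 origin [0.5964 0.253 ]
roof mid c [0.6498 0.1293 0.0639] z [0.0641 0.0634 0.0639 0.0641] gap 0.0021 L 0.0575 W 0.0742 yawL 0.519 yawW 0.519
   front [[0.5908363302900368, 0.05306518588577806], [0.5534537911085442, 0.11500149887352916]] W 0.0723 len 0.1186 yaw 0.525 origin [0.6235 0.1138]
tin [ 0.636  -0.2332  0.022 ]
jar [ 0.513  -0.3774  0.095 ]
drv [ 0.8437 -0.0068  0.015 ]
drv [0.6898 0.0267 0.005 ]
```

Sizes, roof heights (81, 45 and 64 mm) and ray gaps all agree with the text. Next is a helper that only computes moves; the tall box goes first.

```bash
cat > go.py <<'E'
"""go.py box|bay name s z : move numbers to bring the TCP to the grasp point of a box whose centre lies s mm along the frame's x"""
import sys,numpy as np
from scipy.spatial.transform import Rotation as R
from plant import status
F={('box','tall'):(.4914,-.0614,-.338),('box','mid'):(.6401,-.0569,.20),('box','low'):(.5009,-.2142,-.257),
('bay','tall'):(.5397,.391,.383),('bay','low'):(.5964,.253,.457),('bay','mid'):(.6235,.1138,.522)}
def go(kind,name,s,z,st):
    x,y,a=F[kind,name];d=(s-32)/1000
    p=np.array([x+d*np.cos(a),y+d*np.sin(a),z/1000]);c,n=np.cos(a),np.sin(a)
    Rt=R.from_matrix(np.array([[-c,-n,0],[-n,c,0],[0,0,-1]]).T)
    R0=R.from_rotvec(st['ee_rot'])
    print(kind,name,s,z,'pos',(R0.inv().apply(p-st['tool_pos'])/.4).round(4),'rot',((R0.inv()*Rt).as_rotvec()/2/np.pi).round(4))
st=status.get_state();print('t',st['time'],'w',st['gripper_width'],'grip',st['grip_force'],'TCP',st['tool_pos'].round(4),'F',np.round(st['force'],1))
for q in sys.argv[1:]:
    k,n,s,z=q.split(',');go(k,n,float(s),float(z),st)
E
python3 go.py box,tall,0,200
```

```text
t 0.1 w 0.08566458458993825 grip 0.0 TCP [0.1862 0.4906 0.2309] F [ 0.5 -0.6 -0.3]
box tall 0.0 200.0 pos [-1.1231 -1.0214  0.078 ] rot [-0.0001 -0.     -0.0039]
```

```bash
python3 -m jog '{"delta_pos":[[-0.6,-0.55,0.03],[-0.6,-0.55,0.03],[-0.6,-0.55,0.03],[-0.6,-0.55,0.03],[-0.6,-0.55,0.03],[-0.6,-0.55,0.03],[-0.6,-0.55,0.03]],"rotation":[[0,0,0],[0,0,0],[0,0,0],[0,0,0],[0,0,0],[0,0,0],[0,0,0]],"claw":[85,85,85,85,85,85,85]}' 40; python3 go.py box,tall,0,120
```

```text
time: 0.98
tool_pos: [0.3328, 0.1996, 0.2192]
ee_rot: [-0.57, -3.089, -0.0]
force: [0.8, 0.7, 0.4]
gripper_width: 0.0851
grip_force: 0.0
t 0.975 w 0.08511895183974334 grip 0.0 TCP [0.3328 0.1996 0.2192] F [0.8 0.7 0.4]
box tall 0.0 120.0 pos [-0.5234 -0.4702  0.2478] rot [-0.     -0.0001 -0.0043]
```

```bash
python3 -m jog '{"delta_pos":[[-0.523,-0.47,0.248],[-0.523,-0.47,0.248],[-0.523,-0.47,0.248],[-0.523,-0.47,0.248],[-0.523,-0.47,0.248],[-0.523,-0.47,0.248],[-0.523,-0.47,0.248],[-0.523,-0.47,0.248]],"rotation":[[0,0,-0.0043],[0,0,-0.0043],[0,0,-0.0043],[0,0,-0.0043],[0,0,-0.0043],[0,0,-0.0043],[0,0,-0.0043],[0,0,-0.0043]],"claw":[85,85,85,85,85,85,85,85]}'; python3 go.py box,tall,0,25
```

```text
time: 1.98
tool_pos: [0.4614, -0.0485, 0.1205]
ee_rot: [0.522, 3.098, 0.0]
force: [-0.8, 0.4, 0.1]
gripper_width: 0.085
grip_force: 0.0
t 1.975 w 0.08497740446162066 grip 0.0 TCP [ 0.4614 -0.0485  0.1205] F [-0.8  0.4  0.1]
box tall 0.0 25.0 pos [-0.0014 -0.0055  0.2387] rot [0.     0.0001 0.0007]
```

```bash
python3 -m jog '{"delta_pos":[[0,0,0.12],[0,0,0.238],[0,0,0.238],[0,0,0.238],[0,0,0.238],[0,0,0.238],[0,0,0.238],[0,0,0.238]],"rotation":[[0,0,0],[0,0,0],[0,0,0],[0,0,0],[0,0,0],[0,0,0],[0,0,0],[0,0,0]],"claw":[85,85,85,85,40,40,40,40]}' 40; python3 go.py box,tall,0,150
python3 - <<'E'
from plant import eyes;import cv2
cv2.imwrite('pics/s1.png',eyes.grab_frame('scene')[:,:,::-1])
from crop import crop
crop('pics/s1.png','pics/s1c.png',180,60,330,250,3.1,1.3)
E
```

```text
time: 2.98
tool_pos: [0.462, -0.0502, 0.0259]
ee_rot: [0.525, 3.096, -0.0]
force: [-2.3, 0.4, 13.9]
gripper_width: 0.043
grip_force: 39.7
t 2.975 w 0.04299579817518581 grip 39.73988950252533 TCP [ 0.462  -0.0502  0.0259] F [-2.3  0.4 13.9]
box tall 0.0 150.0 pos [ 0.0009 -0.002  -0.3103] rot [0.     0.0002 0.0003]
```

View pics/s1c.png

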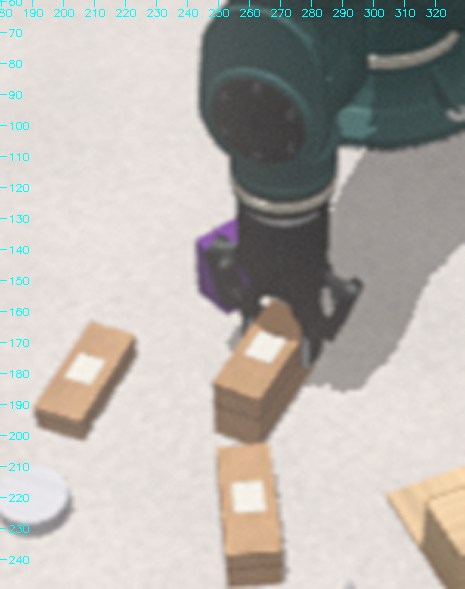

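The box is gripped at its near end (43 mm opening, 40 N) and hasn't moved; its label is at about (264,170). Lift.

```bash
python3 -m jog '{"delta_pos":[[0,0,-0.15],[0,0,-0.3],[0,0,-0.35],[0,0,-0.35]],"rotation":[[0,0,0],[0,0,0],[0,0,0],[0,0,0]],"claw":[40,40,40,40]}' 40; python3 go.py bay,tall,-64,165
```

```text
time: 3.52
tool_pos: [0.4622, -0.0502, 0.1661]
ee_rot: [0.525, 3.095, -0.0]
force: [0.2, 0.2, -2.8]
gripper_width: 0.0435
grip_force: 42.8
t 3.525 w 0.04349872888792223 grip 42.75794863700867 TCP [ 0.4622 -0.0502  0.1661] F [ 0.2  0.2 -2.8]
bay tall -64.0 165.0 pos [0.3611 0.9473 0.0019] rot [-1.000e-04  4.000e-04 -1.144e-01]
```

```bash
python3 -m jog '{"delta_pos":[[0.361,0.947,0.002],[0.361,0.947,0.002],[0.361,0.947,0.002],[0.361,0.947,0.002],[0.361,0.947,0.002],[0.361,0.947,0.002],[0.361,0.947,0.002],[0.361,0.947,0.002]],"rotation":[[0,0,-0.114],[0,0,-0.114],[0,0,-0.114],[0,0,-0.114],[0,0,-0.114],[0,0,-0.114],[0,0,-0.114],[0,0,-0.114]],"claw":[40,40,40,40,40,40,40,40]}'; python3 go.py bay,tall,-64,32
```

```text
time: 4.53
tool_pos: [0.4489, 0.3567, 0.162]
ee_rot: [0.598, -3.082, 0.001]
force: [-0.3, -0.3, -2.3]
gripper_width: 0.0435
grip_force: 42.6
t 4.525 w 0.04346146372394948 grip 42.60720670223236 TCP [0.4489 0.3567 0.162 ] F [-0.3 -0.3 -2.3]
bay tall -64.0 32.0 pos [-0.0034 -0.0052  0.3249] rot [-0.     -0.0004  0.    ]
```

```bash
python3 -m jog '{"delta_pos":[[-0.001,-0.002,0.15],[-0.001,-0.002,0.25],[-0.001,-0.002,0.315],[-0.001,-0.002,0.315],[-0.001,-0.002,0.315]],"rotation":[[0,0,0],[0,0,0],[0,0,0],[0,0,0],[0,0,0]],"claw":[40,40,40,40,40]}'; python3 go.py bay,tall,-64,32
python3 - <<'E'
from plant import eyes;import cv2
for n in('scene','top'):cv2.imwrite(f'pics/{n}2.png',eyes.grab_frame(n)[:,:,::-1])
from crop import crop
crop('pics/scene2.png','pics/s2c.png',380,150,490,245,3.6,1.3)
crop('pics/top2.png','pics/t2c.png',80,190,190,300,3.6,1.7)
a=cv2.imread('pics/s2c.png');b=cv2.imread('pics/t2c.png');h=342
cv2.imwrite('pics/c2.png',cv2.hconcat([a[:h],b[:h]]))
E
```

```text
time: 5.15
tool_pos: [0.451, 0.3543, 0.0387]
ee_rot: [-0.593, 3.085, 0.0]
force: [0.3, 0.9, -0.9]
gripper_width: 0.0436
grip_force: 42.5
t 5.15 w 0.04357803558872573 grip 42.53036320209503 TCP [0.451  0.3543 0.0387] F [ 0.3  0.9 -0.9]
bay tall -64.0 32.0 pos [-0.      0.0023  0.0168] rot [ 0.      0.0001 -0.0005]
```

View pics/c2.png

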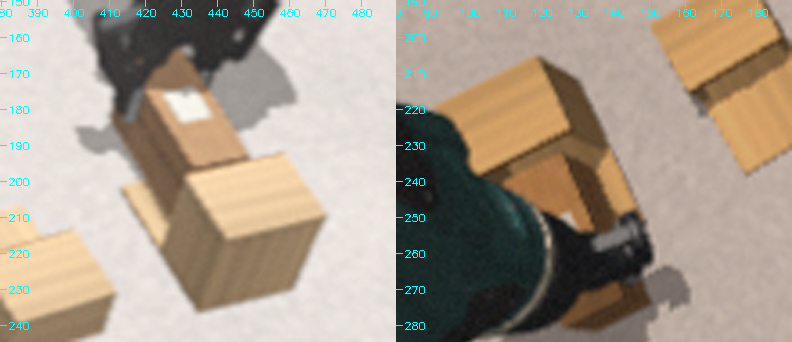

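Seen from both views, the box is straight in front of the mouth and above the apron. Slide it in, keeping an eye on force.

```bash
python3 -m jog '{"delta_pos":[[0,0.001,0.016],[0,0.001,0.016],[-0.04,0.001,0.016],[-0.08,0.001,0.016],[-0.115,0.001,0.016],[-0.15,0.001,0.016],[-0.15,0.001,0.016]],"rotation":[[0,0,0],[0,0,0],[0,0,0],[0,0,0],[0,0,0],[0,0,0],[0,0,0]],"claw":[40,40,40,40,40,40,40]}'; python3 go.py bay,tall,-4,32
```

```text
time: 6.12
tool_pos: [0.5066, 0.3773, 0.0315]
ee_rot: [0.594, -3.085, 0.0]
force: [0.7, -0.3, -1.6]
gripper_width: 0.0435
grip_force: 42.6
t 6.125 w 0.04345665317046931 grip 42.64462888240814 TCP [0.5066 0.3773 0.0315] F [ 0.7 -0.3 -1.6]
bay tall -4.0 32.0 pos [ 0.0004  0.0007 -0.0014] rot [-0.     -0.     -0.0004]
```

Not touching anything. Set down and release, then retreat upward.

```bash
python3 -m jog '{"delta_pos":[[0,0,0.001],[0,0,0.001],[0,0,0.001],[0,0,0.001],[0,0,-0.15],[0,0,-0.3],[0,0,-0.4],[0,0,-0.4]],"rotation":[[0,0,0],[0,0,0],[0,0,0],[0,0,0],[0,0,0],[0,0,0],[0,0,0],[0,0,0]],"claw":[62,62,62,62,62,75,85,85]}'; python3 go.py box,mid,0,180
```

```text
time: 7.12
tool_pos: [0.5073, 0.3779, 0.1948]
ee_rot: [-0.593, 3.08, 0.003]
force: [-0.2, 0.5, -1.2]
gripper_width: 0.0848
grip_force: 0.0
t 7.125 w 0.08483073062964772 grip 0.0 TCP [0.5073 0.3779 0.1948] F [-0.2  0.5 -1.2]
box mid 0.0 180.0 pos [ 0.1745 -1.1183  0.0354] rot [0.0002 0.0008 0.0287]
```

```bash
python3 -m jog '{"delta_pos":[[0.15,-0.95,0],[0.15,-0.95,0],[0.15,-0.95,0],[0.15,-0.95,0],[0.15,-0.95,0],[0.15,-0.95,0],[0.15,-0.95,0],[0.15,-0.95,0]],"rotation":[[0,0,0.028],[0,0,0.028],[0,0,0.028],[0,0,0.028],[0,0,0.028],[0,0,0.028],[0,0,0.028],[0,0,0.028]],"claw":[85,85,85,85,85,85,85,85]}'; python3 go.py box,mid,0,105
python3 - <<'E'
from plant import eyes;import cv2
for n in('scene','top'):cv2.imwrite(f'pics/{n}3.png',eyes.grab_frame(n)[:,:,::-1])
from crop import crop
crop('pics/scene3.png','pics/s2c.png',380,150,490,245,3.6,1.3)
crop('pics/top3.png','pics/t2c.png',80,190,190,285,3.6,1.7)
cv2.imwrite('pics/c3.png',cv2.hconcat([cv2.imread('pics/s2c.png'),cv2.imread('pics/t2c.png')]))
E
```

```text
time: 8.12
tool_pos: [0.5913, 0.002, 0.1908]
ee_rot: [0.319, -3.124, -0.001]
force: [-0.6, 1.5, -0.1]
gripper_width: 0.0845
grip_force: 0.0
t 8.125 w 0.08451408359568388 grip 0.0 TCP [0.5913 0.002  0.1908] F [-0.6  1.5 -0.1]
box mid 0.0 105.0 pos [-0.0101 -0.1686  0.2145] rot [ 0.0001 -0.0002  0.0005]
```

View pics/c3.png

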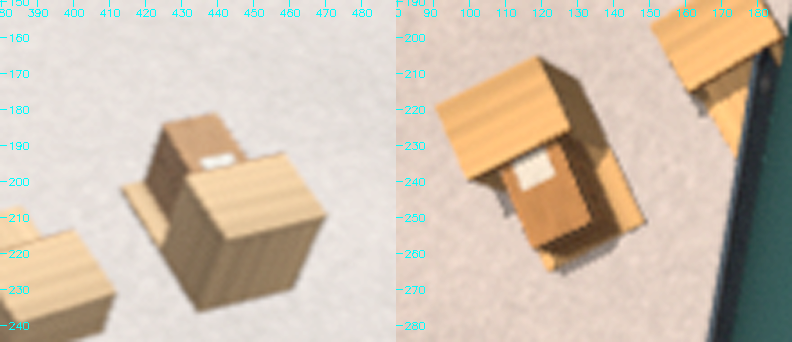

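The tall box sits in its bay with the near end sticking out, centred. Now the mid box.

```bash
python3 -m jog '{"delta_pos":[[-0.01,-0.165,0.1],[-0.01,-0.165,0.214],[-0.01,-0.165,0.214],[-0.01,-0.165,0.214],[-0.01,-0.165,0.214]],"rotation":[[0,0,0],[0,0,0],[0,0,0],[0,0,0],[0,0,0]],"claw":[85,85,85,85,85]}'; python3 go.py box,mid,0,12
```

```text
time: 8.85
tool_pos: [0.6098, -0.0607, 0.1083]
ee_rot: [-0.323, 3.122, -0.001]
force: [-0.7, -0.3, -0.3]
gripper_width: 0.0849
grip_force: 0.0
t 8.85 w 0.08486748084957048 grip 0.0 TCP [ 0.6098 -0.0607  0.1083] F [-0.7 -0.3 -0.3]
box mid 0.0 12.0 pos [ 0.0047 -0.0054  0.2407] rot [-0.0002  0.0004  0.001 ]
```

```bash
python3 -m jog '{"delta_pos":[[0.003,-0.003,0.12],[0.003,-0.003,0.238],[0.003,-0.003,0.238],[0.003,-0.003,0.238],[0.003,-0.003,0.238],[0.003,-0.003,0.238],[0.003,-0.003,0.238],[0.003,-0.003,0.238]],"rotation":[[0,0,0],[0,0,0],[0,0,0],[0,0,0],[0,0,0],[0,0,0],[0,0,0],[0,0,0]],"claw":[85,85,85,85,40,40,40,40]}' 40;  python3 go.py box,mid,0,150
```

```text
time: 9.85
tool_pos: [0.6086, -0.0632, 0.0121]
ee_rot: [-0.32, 3.124, -0.001]
force: [-2.1, -0.1, 10.4]
gripper_width: 0.0438
grip_force: 40.8
t 9.85 w 0.04384772571752876 grip 40.830137729644775 TCP [ 0.6086 -0.0632  0.0121] F [-2.1 -0.1 10.4]
box mid 0.0 150.0 pos [-0.0008 -0.0004 -0.3447] rot [-0.0001  0.0003  0.0007]
```

```bash
python3 -m jog '{"delta_pos":[[0,0,-0.15],[0,0,-0.3],[0,0,-0.35],[0,0,-0.35]],"rotation":[[0,0,0],[0,0,0],[0,0,0],[0,0,0]],"claw":[40,40,40,40]}' 40; python3 go.py bay,mid,-64,150
```

```text
time: 10.35
tool_pos: [0.6087, -0.0633, 0.1524]
ee_rot: [-0.32, 3.122, -0.002]
force: [-0.6, 0.0, -0.9]
gripper_width: 0.0435
grip_force: 42.0
t 10.35 w 0.04353467156694963 grip 42.02610969543457 TCP [ 0.6087 -0.0633  0.1524] F [-0.6  0.  -0.9]
bay mid -64.0 150.0 pos [0.1019 0.351  0.0052] rot [-0.0003  0.0004 -0.0505]
```

```bash
python3 -m jog '{"delta_pos":[[0.102,0.351,0],[0.102,0.351,0],[0.102,0.351,0],[0.102,0.351,0],[0.102,0.351,0.1],[0.102,0.351,0.2],[0.102,0.351,0.28],[0.102,0.351,0.28]],"rotation":[[0,0,-0.0505],[0,0,-0.0505],[0,0,-0.0505],[0,0,-0.0505],[0,0,-0.0505],[0,0,-0.0505],[0,0,-0.0505],[0,0,-0.0505]],"claw":[40,40,40,40,40,40,40,40]}'; python3 go.py bay,mid,-64,18.5 bay,mid,-4,18.5
python3 - <<'E'
from plant import eyes;import cv2
for n in('scene','top'):cv2.imwrite(f'pics/{n}4.png',eyes.grab_frame(n)[:,:,::-1])
from crop import crop
crop('pics/scene4.png','pics/a.png',285,165,395,260,3.6,1.3)
crop('pics/top4.png','pics/b.png',190,150,300,245,3.6,1.7)
cv2.imwrite('pics/c4.png',cv2.hconcat([cv2.imread('pics/a.png'),cv2.imread('pics/b.png')]))
E
```

```text
time: 11.35
tool_pos: [0.5385, 0.065, 0.0367]
ee_rot: [0.806, -3.032, -0.002]
force: [-0.3, 0.0, -1.0]
gripper_width: 0.0432
grip_force: 41.9
t 11.35 w 0.043215306800515496 grip 41.87366545200348 TCP [0.5385 0.065  0.0367] F [-0.3  0.  -1. ]
bay mid -64.0 18.5 pos [-0.0052 -0.0003  0.0454] rot [ 0.0003 -0.0006 -0.0003]
bay mid -4.0 18.5 pos [-0.1552  0.      0.0448] rot [ 0.0003 -0.0006 -0.0003]
```

View pics/c4.png

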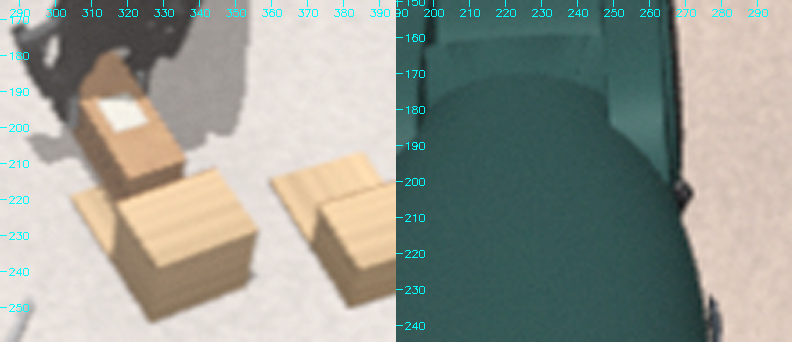

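The mid box is square in front of the right mouth, and the top view is hidden by the arm. Slide it in.

```bash
python3 -m jog '{"delta_pos":[[-0.002,0,0.04],[-0.002,0,0.043],[-0.04,0,0.043],[-0.08,0,0.043],[-0.115,0,0.043],[-0.152,0,0.043],[-0.152,0,0.043]],"rotation":[[0,0,0],[0,0,0],[0,0,0],[0,0,0],[0,0,0],[0,0,0],[0,0,0]],"claw":[40,40,40,40,40,40,40]}'; python3 go.py bay,mid,-4,18.5
```

```text
time: 12.32
tool_pos: [0.5933, 0.0969, 0.0219]
ee_rot: [-0.811, 3.035, -0.0]
force: [0.3, -0.0, -1.6]
gripper_width: 0.0434
grip_force: 41.9
t 12.325 w 0.0434460229656838 grip 41.8747615814209 TCP [0.5933 0.0969 0.0219] F [ 0.3 -0.  -1.6]
bay mid -4.0 18.5 pos [ 0.0036 -0.0011  0.0085] rot [-0.0001  0.      0.0001]
```

```bash
python3 -m jog '{"delta_pos":[[0.003,0,0.008],[0.003,0,0.008],[0.003,0,0.008],[0.003,0,0.008],[0.003,0,0.008],[0.003,0,-0.15],[0.003,0,-0.3],[0.003,0,-0.35]],"rotation":[[0,0,0],[0,0,0],[0,0,0],[0,0,0],[0,0,0],[0,0,0],[0,0,0],[0,0,0]],"claw":[40,40,62,62,62,62,75,85]}'; python3 go.py box,low,0,110
```

```text
time: 13.32
tool_pos: [0.5925, 0.0959, 0.1655]
ee_rot: [-0.809, 3.03, -0.002]
force: [0.1, 0.3, -0.9]
gripper_width: 0.0852
grip_force: 0.0
t 13.325 w 0.08520756540580361 grip 0.0 TCP [0.5925 0.0959 0.1655] F [ 0.1  0.3 -0.9]
box low 0.0 110.0 pos [ 0.6425 -0.5014  0.1372] rot [-1.00e-04  8.00e-04  1.24e-01]
```

```bash
python3 -m jog '{"delta_pos":[[0.642,-0.501,0.0],[0.642,-0.501,0.0],[0.642,-0.501,0.05],[0.642,-0.501,0.1],[0.642,-0.501,0.137],[0.642,-0.501,0.137],[0.642,-0.501,0.137],[0.642,-0.501,0.137]],"rotation":[[0,0,0.124],[0,0,0.124],[0,0,0.124],[0,0,0.124],[0,0,0.124],[0,0,0.124],[0,0,0.124],[0,0,0.124]],"claw":[85,85,85,85,85,85,85,85]}'; python3 go.py box,low,0,2
python3 - <<'E'
from plant import eyes;import cv2
for n in('scene','top'):cv2.imwrite(f'pics/{n}5.png',eyes.grab_frame(n)[:,:,::-1])
from crop import crop
crop('pics/scene5.png','pics/a.png',290,180,480,260,4,1.3)
crop('pics/top5.png','pics/b.png',80,160,270,230,4,1.7)
cv2.imwrite('pics/c5.png',cv2.vconcat([cv2.imread('pics/a.png'),cv2.imread('pics/b.png')]))
E
```

```text
time: 14.32
tool_pos: [0.4689, -0.2054, 0.1073]
ee_rot: [0.402, 3.115, -0.0]
force: [0.7, 0.2, -0.7]
gripper_width: 0.0848
grip_force: 0.0
t 14.325 w 0.08480080163546495 grip 0.0 TCP [ 0.4689 -0.2054  0.1073] F [ 0.7  0.2 -0.7]
box low 0.0 2.0 pos [-0.0029 -0.0008  0.2632] rot [0.     0.0001 0.    ]
```

View pics/c5.png

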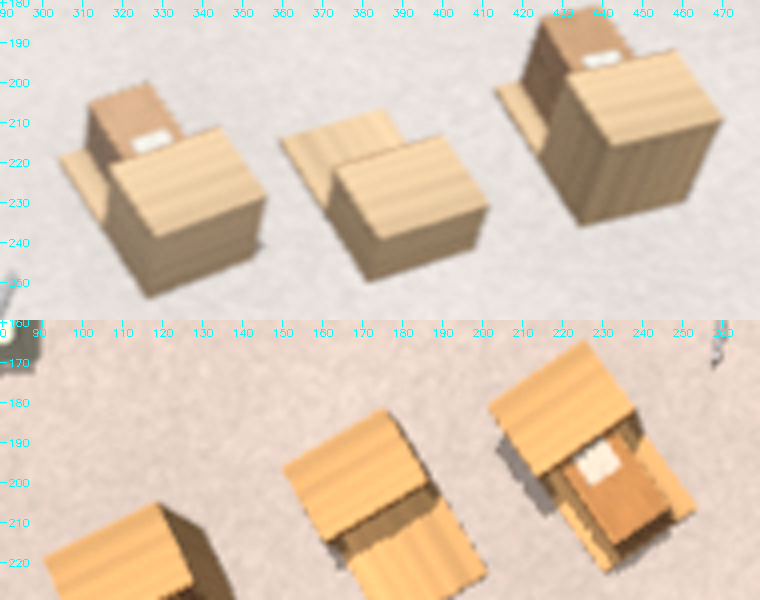

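Tall and mid both sit home, centred under their roofs, and the middle bay is free. Grasp the low box.

```bash
python3 -m jog '{"delta_pos":[[-0.002,0,0.13],[-0.002,0,0.24],[-0.002,0,0.258],[-0.002,0,0.258],[-0.002,0,0.258],[-0.002,0,0.258],[-0.002,0,0.258],[-0.002,0,0.258]],"rotation":[[0,0,0],[0,0,0],[0,0,0],[0,0,0],[0,0,0],[0,0,0],[0,0,0],[0,0,0]],"claw":[85,85,85,85,40,40,40,40]}' 40;  python3 go.py box,low,0,150
```

```text
time: 15.42
tool_pos: [0.4698, -0.2065, 0.0048]
ee_rot: [0.403, 3.114, -0.001]
force: [-2.7, 1.0, 12.1]
gripper_width: 0.0431
grip_force: 40.0
t 15.425 w 0.043102600454822136 grip 39.978007078170776 TCP [ 0.4698 -0.2065  0.0048] F [-2.7  1.  12.1]
box low 0.0 150.0 pos [-0.0006  0.001  -0.3629] rot [-0.0001  0.0003 -0.0001]
```

```bash
python3 -m jog '{"delta_pos":[[0,0,-0.15],[0,0,-0.3],[0,0,-0.4],[0,0,-0.4]],"rotation":[[0,0,0],[0,0,0],[0,0,0],[0,0,0]],"claw":[40,40,40,40]}' 40; python3 go.py bay,low,-64,160
```

```text
time: 15.92
tool_pos: [0.4705, -0.2069, 0.1668]
ee_rot: [0.402, 3.111, -0.004]
force: [0.6, -0.5, -0.9]
gripper_width: 0.0429
grip_force: 42.4
t 15.925 w 0.04285346867218754 grip 42.427053451538086 TCP [ 0.4705 -0.2069  0.1668] F [ 0.6 -0.5 -0.9]
bay low -64.0 160.0 pos [0.1696 1.0349 0.0143] rot [-0.0006  0.0007 -0.1137]
```

```bash
python3 -m jog '{"delta_pos":[[0.16,0.98,0],[0.16,0.98,0],[0.16,0.98,0],[0.16,0.98,0],[0.16,0.98,0],[0.16,0.98,0],[0.16,0.98,0],[0.16,0.98,0]],"rotation":[[0,0,-0.1137],[0,0,-0.1137],[0,0,-0.1137],[0,0,-0.1137],[0,0,-0.1137],[0,0,-0.1137],[0,0,-0.1137],[0,0,-0.1137]],"claw":[40,40,40,40,40,40,40,40]}'; python3 go.py bay,low,-64,30
```

```text
time: 16.92
tool_pos: [0.5065, 0.1905, 0.1626]
ee_rot: [0.715, -3.057, -0.0]
force: [0.3, -0.2, -1.5]
gripper_width: 0.0435
grip_force: 42.3
t 16.925 w 0.043487227802483125 grip 42.336607575416565 TCP [0.5065 0.1905 0.1626] F [ 0.3 -0.2 -1.5]
bay low -64.0 30.0 pos [-0.0313  0.0408  0.3314] rot [ 0.0001 -0.0002  0.0004]
```

```bash
python3 -m jog '{"delta_pos":[[-0.03,0.042,0],[-0.03,0.042,0.12],[-0.03,0.042,0.24],[-0.03,0.042,0.33],[-0.03,0.042,0.33],[-0.03,0.042,0.33]],"rotation":[[0,0,0],[0,0,0],[0,0,0],[0,0,0],[0,0,0],[0,0,0]],"claw":[40,40,40,40,40,40]}'; python3 go.py bay,low,-64,10.5 bay,low,-4,10.5
python3 - <<'E'
from plant import eyes;import cv2
for n in('scene','top'):cv2.imwrite(f'pics/{n}6.png',eyes.grab_frame(n)[:,:,::-1])
from crop import crop
crop('pics/scene6.png','pics/a.png',335,160,445,255,3.6,1.3)
crop('pics/top6.png','pics/b.png',130,165,240,260,3.6,1.7)
cv2.imwrite('pics/c6.png',cv2.hconcat([cv2.imread('pics/a.png'),cv2.imread('pics/b.png')]))
E
```

```text
time: 17.68
tool_pos: [0.5113, 0.2097, 0.0329]
ee_rot: [-0.711, 3.059, 0.0]
force: [-0.0, 0.8, -1.6]
gripper_width: 0.0434
grip_force: 42.3
t 17.675 w 0.04338996526428419 grip 42.280129194259644 TCP [0.5113 0.2097 0.0329] F [-0.   0.8 -1.6]
bay low -64.0 10.5 pos [0.0013 0.0033 0.0561] rot [-0.      0.0002 -0.0001]
bay low -4.0 10.5 pos [-0.1487  0.0033  0.0563] rot [-0.      0.0002 -0.0001]
```

View pics/c6.png

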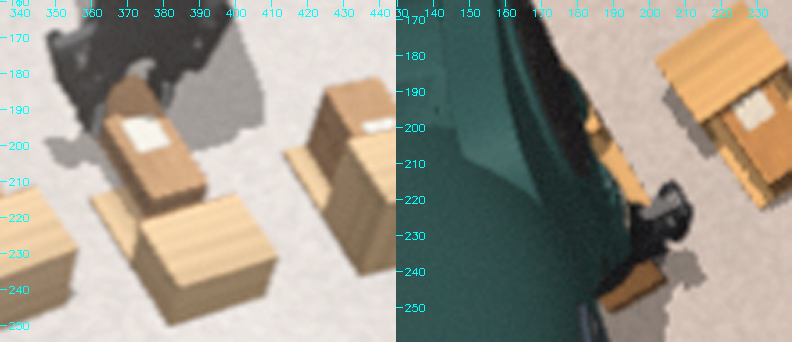

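The low box is square in front of the low bay. Slide it in.

```bash
python3 -m jog '{"delta_pos":[[0,0.003,0.04],[0,0.003,0.055],[-0.04,0.003,0.055],[-0.08,0.003,0.055],[-0.115,0.003,0.055],[-0.15,0.003,0.055],[-0.15,0.003,0.055]],"rotation":[[0,0,0],[0,0,0],[0,0,0],[0,0,0],[0,0,0],[0,0,0],[0,0,0]],"claw":[40,40,40,40,40,40,40]}'; python3 go.py bay,low,-4,10.5
```

```text
time: 18.65
tool_pos: [0.5644, 0.2374, 0.0101]
ee_rot: [-0.712, 3.059, 0.0]
force: [-0.8, -0.2, -1.1]
gripper_width: 0.0432
grip_force: 42.3
t 18.65 w 0.043212358067329565 grip 42.32259750366211 TCP [0.5644 0.2374 0.0101] F [-0.8 -0.2 -1.1]
bay low -4.0 10.5 pos [ 0.0009 -0.0003 -0.0009] rot [-0.      0.0001  0.    ]
```

```bash
python3 -m jog '{"delta_pos":[[0,0,0],[0,0,0],[0,0,0],[0,0,0],[0,0,-0.15],[0,0,-0.3],[0,0,-0.4],[0,0,-0.4]],"rotation":[[0,0,0],[0,0,0],[0,0,0],[0,0,0],[0,0,0],[0,0,0],[0,0,0],[0,0,0]],"claw":[62,62,62,62,62,75,85,85]}'; python3 -m jog '{"delta_pos":[[0,-0.9,0],[0,-0.9,0],[0,-0.9,0],[0,-0.9,0],[0,-0.9,0],[0,-0.9,0],[0,-0.9,0],[0,-0.9,0]],"rotation":[[0,0,0],[0,0,0],[0,0,0],[0,0,0],[0,0,0],[0,0,0],[0,0,0],[0,0,0]],"claw":[85,85,85,85,85,85,85,85]}'
python3 - <<'E'
from plant import eyes;import cv2
for n in('scene','top'):cv2.imwrite(f'pics/{n}7.png',eyes.grab_frame(n)[:,:,::-1])
from crop import crop
crop('pics/scene7.png','pics/a.png',295,180,475,255,4,1.3)
crop('pics/top7.png','pics/b.png',85,165,265,270,4,1.7)
cv2.imwrite('pics/c7.png',cv2.vconcat([cv2.imread('pics/a.png')[:180],cv2.imread('pics/b.png')]))
E
```

```text
time: 19.65
tool_pos: [0.5651, 0.2376, 0.1728]
ee_rot: [-0.711, 3.055, 0.0]
force: [-0.1, 0.4, -0.7]
gripper_width: 0.0848
grip_force: 0.0
time: 20.65
tool_pos: [0.7222, -0.0855, 0.1686]
ee_rot: [0.711, -3.059, -0.001]
force: [0.3, -0.2, 0.5]
gripper_width: 0.0853
grip_force: 0.0
```

View pics/c7.png

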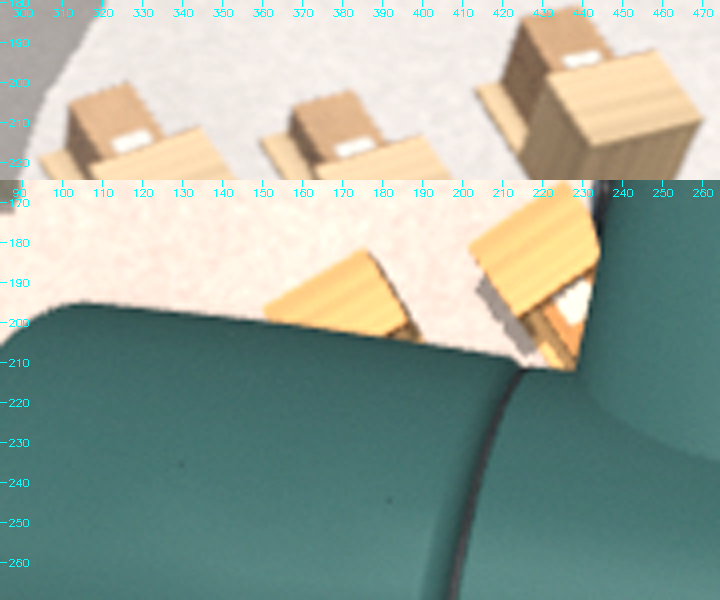

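View pics/top7.png

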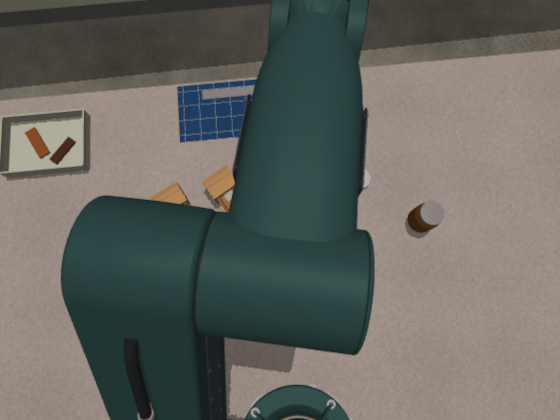

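That was my last allowed view. It shows the low box under the middle roof with its near edge at scene (368,206)–(383,203). I'll check all three against the bay frames from the corners I read, move the arm clear, and check the bystanders by mask.

```bash
python3 -m jog '{"delta_pos":[[0.95,0.05,-0.1],[0.95,0.05,-0.1],[0.95,0.05,-0.1],[0.95,0.05,-0.1],[0.95,0.05,-0.1],[0.95,0.05,-0.1],[0.95,0.05,-0.1],[0.95,0.05,-0.1]],"rotation":[[0,0,0],[0,0,0],[0,0,0],[0,0,0],[0,0,0],[0,0,0],[0,0,0],[0,0,0]],"claw":[85,85,85,85,85,85,85,85]}'
cat > chk.py <<'E'
from geo import *
import cv2
from go import F
s7=lambda p:(295+p[0]/4-.5,180+p[1]/4-.5)
c3=lambda p:(80+(p[0]-396)/3.6-.5,190+p[1]/3.6-.5)
c5=lambda p:(80+p[0]/4-.5,160+(p[1]-320)/4-.5)
def rel(k,n,pts,z):
    x,y,a=F['bay',k];P=np.array([plane(n,p,z) for p in pts])[:,:2]-[x,y]
    c,s=np.cos(a),np.sin(a);P=P@np.array([[c,-s],[s,c]]);m=P.mean(0);w=P[1]-P[0]
    print(k,n,'box centre x',(m[0]+.055).round(4),'y',m[1].round(4),'W',np.linalg.norm(w).round(4),'yaw',np.arctan2(-w[0],w[1]).round(3))
rel('low','scene',[s7((291,104)),s7((352,92))],.033)
rel('mid','scene',[s7((68,101)),s7((128,83))],.051)
rel('tall','scene',[s7((523,18)),s7((580,8))],.069)
rel('tall','top',[c3((592,222)),c3((538,248))],.069)
rel('mid','top',[c5((670,512)),c5((618,545))],.051)
a=cv2.imread('pics/scene0.png');b=eyes.grab_frame('scene')[:,:,::-1];cv2.imwrite('pics/scene8.png',b)
t0=cv2.imread('pics/top0.png');t1=eyes.grab_frame('top')[:,:,::-1];cv2.imwrite('pics/top8.png',t1)
for n,A,B,(x0,y0,x1,y1) in[('tin s',a,b,(175,205,210,240)),('jar s',a,b,(122,145,168,198)),('drv s',a,b,(258,244,300,308)),('tin t',t0,t1,(345,163,375,195)),('jar t',t0,t1,(402,195,450,240)),('drv t',t0,t1,(250,108,280,178))]:
    T=A[y0+3:y1-3,x0+3:x1-3];r=cv2.matchTemplate(np.ascontiguousarray(B[y0-8:y1+8,x0-8:x1+8]),T,cv2.TM_CCOEFF_NORMED)
    _,v,_,l=cv2.minMaxLoc(r);print(n,'shift',l[0]-11,l[1]-11,'score',round(v,3))
E
python3 chk.py
```

```text
time: 21.75
tool_pos: [0.373, -0.2352, 0.21]
ee_rot: [-0.712, 3.059, -0.001]
force: [-0.3, -0.1, 0.2]
gripper_width: 0.085
grip_force: 0.0
t 21.75 w 0.08503349634807819 grip 0.0 TCP [ 0.373  -0.2352  0.21  ] F [-0.3 -0.1  0.2]
low scene box centre x -0.0009 y -0.0009 W 0.0418 yaw -0.101
mid scene box centre x -0.0033 y -0.0003 W 0.0415 yaw -0.042
tall scene box centre x 0.0008 y -0.0009 W 0.0396 yaw -0.048
tall top box centre x -0.0041 y -0.0009 W 0.0393 yaw -0.017
mid top box centre x -0.0065 y 0.0018 W 0.0389 yaw -0.038
tin s shift 0 0 score 0.999
jar s shift 0 0 score 1.0
drv s shift 0 0 score 0.983
tin t shift 0 0 score 0.999
jar t shift 0 0 score 0.467
drv t shift 0 0 score 0.999
```

```bash
python3 -c "
from plant import env;print(env.job_done())"
```

```text
the job is handed in; nothing more can be done
None
```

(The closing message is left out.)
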